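# Lock a plaster cast in its clamp with the long T-key

## Robot

A 6-joint arm with a two-finger parallel gripper is mounted at the origin on a cart in front of the work surface, level with it; the furniture and walls round the work are solid. World frame = base frame: x ahead of the robot, y to its left, z up, the work surface at z = 0. Lengths are in mm, angles in rad, forces in N, time in s.
With the tool pointing down it reaches from about 375 to 750 mm from the base axis. Payload 9 kg.
Tool frame: the origin (TCP) lies at the very end of the fingers, on their centre line; the grasp point (between the pads) lies 19 mm behind it (arm.grip_point_offset is the x of the grasp point in the tool frame, in mm); x points along the fingers, y is the direction in which the jaws open and shut, and the axes are right-handed (so a half turn about x gives the same grasp; the last joint's range is limited). The gripper opens to 85 mm and grips with 20 to 120 N. Pads are 22 mm wide; open, the fingers measure 114 mm over their backs; the gripper's body (76 mm by 85 mm) begins 54 mm behind the grasp point. The pads swing forward as they close: fully open they stand 13 mm farther back than shut.
Start: joints at [-1.453, 0.104, 0.097, 1.564, 0, 1.353], TCP at [197.726, -566.52, 197.131] pointing down, gripper open.
Joint ranges: [-2.99, 2.99], [-0.84, 1.86], [-1.1, 1.16], [-1.84, 2.11], [-1.51, 1.56], [-3.14, 3.14]. Speed limits (rad/s): [2.22, 2.22, 2.57, 3.14, 3.14, 3.14].

## Interface

Orientations are given as [roll, pitch, yaw] about the fixed x, y, z axes, in that order (R = Rz(yaw) Ry(pitch) Rx(roll)).
In Python, from workcell import arm, cams, hand_in, finder gives the robot as it stands.
- The arm moves only by the tool send_rows, never from a script. Its argument "targets" is one flat list of numbers, 5 for each row, row after row: the shift along the tool's x, y, z in cm, then the turn about the tool's x in degrees, then the finger opening in cm, from 0 to 8.54. In form: [dx, dy, dz, yaw, claw, dx, dy, dz, yaw, claw, ...]. A call has 1 to 12 rows; each row shifts and turns the commanded pose from where the row before left it, along the tool's axes as they then stand; what a row does not reach is not made up. A row lasts 1/12 s, in which the tool goes at most 41.7 mm and 7.16 degrees, less where a joint would pass 70% of its speed; a pose out of reach is approached as far as the arm can. A call with a gripper value outside its range is refused whole. The fingers move at their own pace and stop on an object; "force" is the grip in N (left out, the last holds). Time passes only in rows, so rows that do not move let the fingers close. It gives the time, the measured TCP pose, the force and the opening at its end, in the units of the state.
- arm.state(): the state, without advancing time (a new reading comes with each control period).
- cams.snapshot(name): name is "scene" or "top" or "wrist"; returns the picture (420x560x3 uint8, red, green, blue); there is no depth.
- cams.get_calibration(name): a dict with "intrinsics" (3x3 intrinsics, pixels), "camera_from_world" (4x4, takes a point from world to camera coordinates); the wrist camera has in their place "T_tool_cam" (4x4, takes a point from camera to tool coordinates, whose origin is the TCP and whose axes are the tool frame's). Camera axes: x right, y up, looking along -z (the intrinsics and any distortion apply to the point x, -y, -z); pixel columns grow to the right and rows downward; lengths in mm; the calibration is good to about 2 mm. A picture is of the moment at which its call begins: read the wrist's pose just before it. get_calibration takes no time and is no camera call.
- hand_in(): hands the job in, once; it reports no verdict.
Trained networks look in the newest picture that a camera, given by its name, has taken for a name from the list of things; names that differ only in an ending like _2 or _b are one class to them, and where a whole thing is asked for, a point or a joint stands for the part that bears it (a point fixed in the world has none). Each returns a list of dicts, best first, with "confidence" (0 to 1); they miss things now and then, are a little off and sometimes report something else, mostly with a low value. They report only what shows in the picture. A call takes as long as a camera call.
- finder.search_frame(camera, name): "point" ([column, row] in pixels, amid what is visible of it).
The state is a dict: "time": time; "joint_positions": joint angles; "qvel": joint speeds; "joint_efforts": joint torques, N m; "tool_pos": TCP position; "eef_rot": TCP orientation; "wrist_force": force on the tool from outside, world axes, zero at the start; "wrist_torque": the same for the moment, N m; "gripper_width": finger opening in mm.
Only numpy, scipy, OpenCV 4.12 (cv2) and the standard library are available. Lean on these libraries where they do the work, as an engineer would, in place of code of your own. Each camera call takes 0.05 s, during which the arm holds its last target.

## Task

Two clamps stand on the bench, each with a long T-key standing in its deep tube. On the clamp that holds a plaster cast, turn the T-key clockwise, seen from above, until the nut at the bottom of the tube comes to its stop and the cam rests against the cast (about a fifth of a turn). Leave the key upright in its tube, and leave the empty clamp as it is.

Things in the scene. Friction and masses are not known exactly. Their poses are not given: they have to be found in the camera images.
- cast_key_bar (a point): Centre of the crossbar (90 along x, 14 wide y, 16 high mm) of the steel T-key in the tube of the clamp with a toothed plaster cast on its 145x90 base plate. 151 above worktop, on the tube's axis, z up. Below: bare stem 11 thick, 37 long, then 28 thick extension, 77 deep in the tube, over the nut's square head. Key is loose (0.2 kg): 2 mm side play, lifts out if raised.
- cast_nut (a joint): Nut at the bottom of that tube, turned by the key; rad, grows CLOCKWISE from above. Starts 0 to 0.08, end stop 1.25 (cam against cast). Stiff, 0.1 N m, stays where left. Key has up to 14 degrees (0.24 rad) free turn on it either way before it drives. Its cam arm (50 mm from axis to tip) shows under the tube, above the plate; the bar starts about parallel to it.
- empty_key_bar (a point): Crossbar centre of the identical T-key in the identical second clamp, whose seat is empty (no cast on its plate). Not to be turned. At least 150 mm from the first; either may be on the left. Both clamps are fixed; tubes are 55 mm across, rim 98 mm above the worktop (53 below this point).
- empty_nut (a joint): Nut of the empty clamp, same sense and range; starts 0 to 0.08 rad, to be left as it is.

How it is judged:
By the outcome, as a careful person would: the job done as asked, in the order asked, and still so for the second after the job is handed in, with the robot touching nothing.
It also fails if it takes over 32 s, if anything falls off the work surface, if the arm or the gripper's body presses on something with over 40 N, if the wrist force passes 120 N, or if a joint passes its speed limit or range.

## Working session

There is one attempt and no reset: what is moved stays moved. The work goes in short steps, Python scripts to look and compute and a tool call to move; the robot and the scene stay as the last step left them, time stands still between calls to the robot, and variables do not carry over. Pictures are saved under pics/ and viewed, and the job is handed in when it is done.

Besides the shell and the picture viewer there is one more tool, called after ">>>" by a JSON object that holds its "name" and its "arguments". send_rows: Moves the arm, as the interface text tells. Its arguments: {"type":"object","properties":{"targets":{"type":"array"},"force":{"type":"number"}},"required":["targets"]}

```bash
mkdir -p pics; cat > h.py <<'E'
import numpy as np,cv2
from workcell import arm,cams,hand_in,finder
def snap(n,f):
    p=cams.snapshot(n); cv2.imwrite('pics/'+f,p[:,:,::-1]); return p
E
python3 - <<'E'
from h import *
print(arm.state())
for n in ['scene','top']:
    snap(n,n+'1.png'); c=cams.get_calibration(n); print(n,{k:np.round(v,3).tolist() if not isinstance(v,str) else v for k,v in c.items()})
    for t in ['cast_key_bar','empty_key_bar','cast_nut','empty_nut']:
        print(n,t,[(np.round(d['point']).tolist(),round(d['confidence'],2)) for d in finder.search_frame(n,t)][:4])
c=cams.get_calibration('wrist'); print({k:np.round(v,3).tolist() for k,v in c.items()})
E
```

```text
{'time': 0.0, 'joint_positions': array([-1.45270018e+00,  1.04717234e-01,  9.64724657e-02,  1.56390962e+00,
        1.04488675e-05,  1.35310054e+00]), 'qvel': array([-1.40036477e-04, -1.15102034e-04,  1.00086559e-03, -1.86720381e-03,
       -2.20474642e-05,  7.21266032e-04]), 'joint_efforts': array([-1.28880929e-03, -5.56924152e+01,  5.03655338e+01,  1.66494580e-02,
       -3.22069936e-04,  8.47099670e-06]), 'tool_pos': array([ 197.67897187, -566.09683069,  196.31362209]), 'eef_rot': array([-1.79618589,  1.56943822,  1.68119869]), 'wrist_force': array([0.12703351, 0.08100621, 0.2221266 ]), 'wrist_torque': array([-0.02593791,  0.00367071,  0.02940178]), 'gripper_width': 85.05676279335897}
scene {'intrinsics': [[506.666, 0.0, 285.979], [0.0, 506.666, 212.265], [0.0, 0.0, 1.0]], 'camera_from_world': [[-0.668, -0.744, -0.007, 539.852], [0.527, -0.479, 0.701, -229.356], [-0.525, 0.465, 0.713, -770.927], [0.0, 0.0, 0.0, 1.0]]}
scene cast_key_bar [([243.0, 245.0], 0.77)]
scene empty_key_bar []
scene cast_nut [([271.0, 281.0], 0.5)]
scene empty_nut [([377.0, 219.0], 0.52)]
top {'intrinsics': [[543.731, 0.0, 289.905], [0.0, 543.731, 208.636], [0.0, 0.0, 1.0]], 'camera_from_world': [[0.0, -1.0, 0.024, 229.084], [0.992, 0.003, 0.125, -547.568], [-0.125, 0.024, 0.992, -894.975], [0.0, 0.0, 0.0, 1.0]]}
top cast_key_bar [([208.0, 224.0], 0.58)]
top empty_key_bar [([382.0, 238.0], 0.65), ([388.0, 258.0], 0.26)]
top cast_nut []
top empty_nut [([390.0, 257.0], 0.56)]
{'intrinsics': [[329.392, 0.0, 283.302], [0.0, 329.392, 213.033], [0.0, 0.0, 1.0]], 'T_tool_cam': [[0.001, 0.284, -0.959, -177.505], [1.0, 0.001, 0.001, 0.113], [0.002, -0.959, -0.284, -73.038], [0.0, 0.0, 0.0, 1.0]]}
```

View pics/scene1.png

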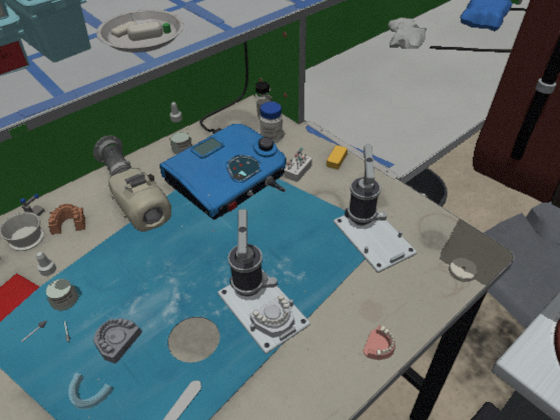

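View pics/top1.png

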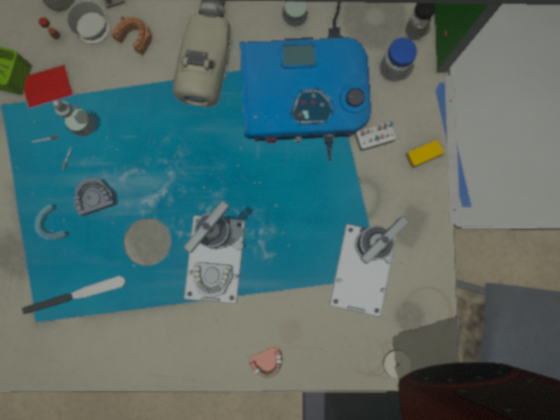

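```bash
cat >> h.py <<'E'
def ray(n,px):
    c=cams.get_calibration(n);K=c['intrinsics'];T=np.array(c['camera_from_world'])
    d=np.linalg.inv(K)@[px[0],px[1],1]; d=d*[1,-1,-1]
    R=T[:3,:3]; return -R.T@T[:3,3], R.T@d/np.linalg.norm(d)
def tri(rs):
    A=0;b=0
    for o,d in rs:
        P=np.eye(3)-np.outer(d,d);A=A+P;b=b+P@o
    x=np.linalg.solve(A,b); return x,[np.linalg.norm((np.eye(3)-np.outer(d,d))@(x-o)) for o,d in rs]
def onz(n,px,z):
    o,d=ray(n,px); return o+d*(z-o[2])/d[2]
def proj(n,p):
    c=cams.get_calibration(n);T=np.array(c['camera_from_world']);q=T[:3,:3]@p+T[:3,3];q=q*[1,-1,-1];q=c['intrinsics']@q;return q[:2]/q[2]
E
python3 - <<'E'
from h import *
print(tri([ray('scene',(243,245)),ray('top',(208,224))]))
print(onz('top',(208,224),151),onz('top',(382,238),151),onz('scene',(243,245),151))
p=cv2.imread('pics/top1.png');cv2.imwrite('pics/top1z.png',cv2.resize(p[150:330,130:430],None,fx=2.6,fy=2.6,interpolation=3))
p=cv2.imread('pics/scene1.png');cv2.imwrite('pics/scene1z.png',cv2.resize(p[130:350,150:450],None,fx=2.6,fy=2.6,interpolation=3))
E
```

```text
(array([511.57392859, 357.36493003, 113.76798389]), [np.float64(1.2866362184004807), np.float64(1.2866362184005096)])
[508.86357957 353.56938993 151.        ] [488.75860048  96.69245575 151.        ] [483.60230293 374.7840534  151.        ]
```

View pics/scene1z.png

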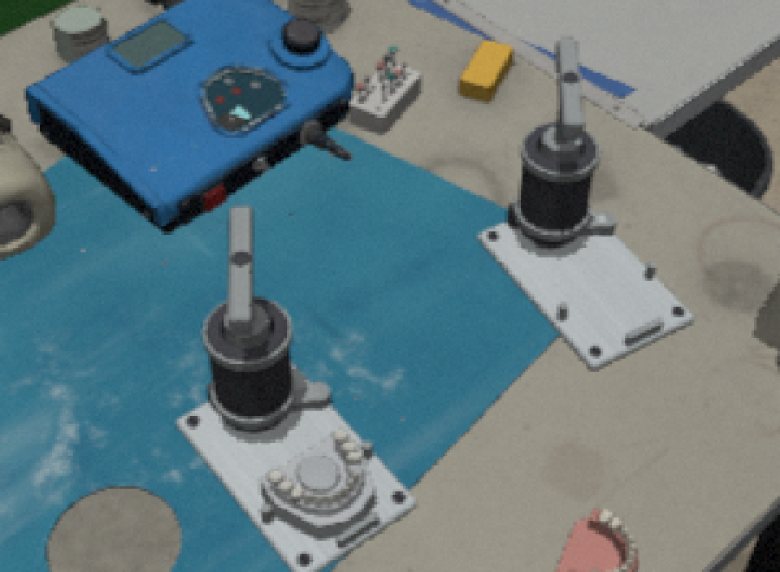

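View pics/top1z.png

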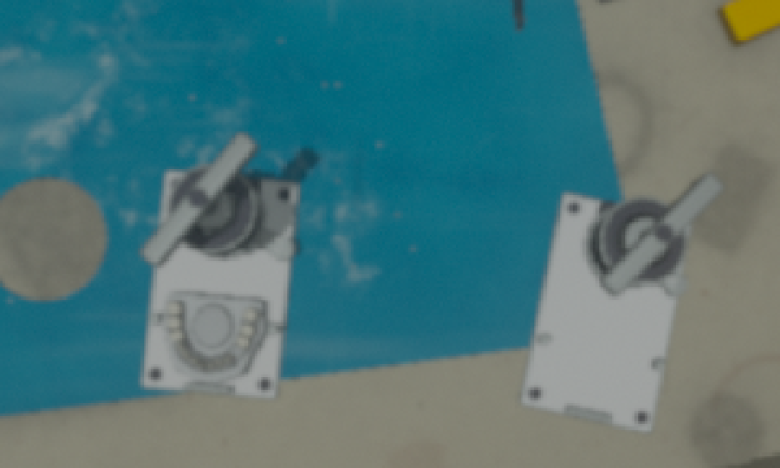

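```bash
python3 - <<'E'
from h import *
u=lambda z:(130+z[0]/2.6,150+z[1]/2.6)
s=lambda z:(150+z[0]/2.6,130+z[1]/2.6)
print(tri([ray('scene',s((240,258))),ray('top',u((198,198)))]))
a=onz('top',u((250,141)),159);b=onz('top',u((151,254)),159);print(a,b,(a+b)/2,np.linalg.norm(a-b),np.degrees(np.arctan2(*(a-b)[1::-1])))
a=onz('scene',s((241,208)),159);b=onz('scene',s((240,322)),159);print(a,b,(a+b)/2,np.linalg.norm(a-b),np.degrees(np.arctan2(*(a-b)[1::-1])))
# second
print(tri([ray('scene',s((570,77))),ray('top',u((663,232)))]))
from scipy.spatial.transform import Rotation as R
st=arm.state();print(R.from_euler('xyz',st['eef_rot']).as_matrix().round(3))
E
```

```text
(array([506.16352327, 356.64232955, 153.54031355]), [np.float64(1.0369212233343208), np.float64(1.0369212233343925)])
[537.25304784 326.59519298 159.        ] [473.54302748 380.65552698 159.        ] [505.39803766 353.62535998 159.        ] 83.55528952525549 -40.31585022111004
[534.08631965 334.57180533 159.        ] [465.45112083 389.78605951 159.        ] [499.76872024 362.17893242 159.        ] 88.0874814116588 -38.81527712550521
(array([487.17647038,  93.19951282, 153.79099468]), [np.float64(0.5602835769766171), np.float64(0.5602835769766019)])
[[ 0.     0.33  -0.944]
 [ 0.    -0.944 -0.33 ]
 [-1.    -0.    -0.   ]]
```

>>> {"name": "send_rows", "arguments": {"targets": [-0.5,0,0,-7.1,8.5,-0.5,0,0,-7.1,8.5,-0.5,0,0,-7.1,8.5,-0.5,0,0,-7.1,8.5,-0.5,0,0,-7.1,8.5,-0.5,0,0,-7.1,8.5,-0.5,0,0,-7.1,8.5,-0.5,0,0,-7.1,8.5,-0.5,0,0,-7.1,8.5,-0.5,0,0,-7.1,8.5,-0.5,0,0,-7.1,8.5,-0.5,0,0,-7.1,8.5]}}

```text
time: 1.5
tool_pos: [197.7, -566.5, 257.4]
eef_rot: [0.287, 1.571, -1.026]
wrist_force: [-0.7, -0.1, -0.8]
gripper_width: 85.2
```

>>> {"name": "send_rows", "arguments": {"targets": [-0.5,0,0,-7.1,8.5,-0.5,0,0,-7.1,8.5,0,0,0,-7.1,8.5,0,0,0,-7.1,8.5,0,0,0,-7.1,8.5]}}

```text
time: 1.92
tool_pos: [197.7, -566.6, 267.3]
eef_rot: [-0.739, 1.57, -1.432]
wrist_force: [-0.3, -0.9, -0.5]
gripper_width: 84.8
```

>>> {"name": "send_rows", "arguments": {"targets": [0,3.1,-0.375,0,8.5,0,3.1,-0.375,0,8.5,0,3.1,-0.375,0,8.5,0,3.1,-0.375,0,8.5,0,3.1,-0.375,0,8.5,0,3.1,-0.375,0,8.5,0,3.1,-0.375,0,8.5,0,3.1,-0.375,0,8.5,0,3.1,-0.375,0,8.5,0,3.1,-0.375,0,8.5,0,3.1,-0.375,0,8.5,0,3.1,-0.375,0,8.5]}}

```text
time: 2.92
tool_pos: [403.3, -251.5, 267.3]
eef_rot: [-0.203, 1.57, -0.902]
wrist_force: [0.8, -0.6, -0.1]
gripper_width: 85.1
```

Leg as planned. Next leg: 20 rows.

>>> {"name": "send_rows", "arguments": {"targets": [0,2.67,-1.52,0,8.5,0,2.67,-1.52,0,8.5,0,2.67,-1.52,0,8.5,0,2.67,-1.52,0,8.5,0,2.67,-1.52,0,8.5,0,2.67,-1.52,0,8.5,0,2.67,-1.52,0,8.5,0,2.67,-1.52,0,8.5,0,2.67,-1.52,0,8.5,0,2.67,-1.52,0,8.5]}}

```text
time: 3.75
tool_pos: [458.3, 50.9, 267.3]
eef_rot: [0.383, 1.57, -0.316]
wrist_force: [-0.4, -0.6, -0.7]
gripper_width: 84.9
```

>>> {"name": "send_rows", "arguments": {"targets": [0,2.67,-1.52,0,8.5,0,2.67,-1.52,0,8.5,0,2.67,-1.52,0,8.5,0,2.67,-1.52,0,8.5,0,2.67,-1.52,0,8.5,0,2.67,-1.52,0,8.5,0,2.67,-1.52,0,8.5,0,2.67,-1.52,0,8.5,0,2.67,-1.52,0,8.5,0,2.67,-1.52,0,8.5,0,0,0,0,8.5]}}

```text
time: 4.67
tool_pos: [513.4, 355.7, 265.1]
eef_rot: [-2.624, 1.569, 2.963]
wrist_force: [0.0, -0.7, -0.3]
gripper_width: 85.0
```

```bash
cat >> h.py <<'E'
from scipy.spatial.transform import Rotation as Rot
def wpose():
    st=arm.state(); c=cams.get_calibration('wrist'); T=np.eye(4); T[:3,:3]=Rot.from_euler('xyz',st['eef_rot']).as_matrix(); T[:3,3]=st['tool_pos']
    return T, T@np.array(c['T_tool_cam']), np.array(c['intrinsics'])
def wray(Tc,K,px):
    d=np.linalg.inv(K)@[px[0],px[1],1]*[1,-1,-1]; d=Tc[:3,:3]@d
    return Tc[:3,3],d/np.linalg.norm(d)
def wproj(Tc,K,p):
    q=(np.linalg.inv(Tc)@[*p,1])[:3]*[1,-1,-1]; q=K@q; return q[:2]/q[2]
E
python3 - <<'E'
from h import *
T,Tc,K=wpose(); np.savez('w1.npz',T=T,Tc=Tc,K=K); p=snap('wrist','w1.png'); print(T.round(3)); print(arm.state()['joint_positions'].round(3))
for t in ['cast_key_bar','cast_nut']: print(t,[(np.round(d['point']).tolist(),round(d['confidence'],2)) for d in finder.search_frame('wrist',t)][:4])
print(wproj(Tc,K,[505,356,159]))
E
```

```text
[[-2.00000e-03  6.41000e-01  7.67000e-01  5.13381e+02]
 [ 0.00000e+00  7.67000e-01 -6.41000e-01  3.55657e+02]
 [-1.00000e+00 -1.00000e-03 -2.00000e-03  2.65120e+02]
 [ 0.00000e+00  0.00000e+00  0.00000e+00  1.00000e+00]]
[0.394 0.211 0.34  1.702 0.    1.09 ]
cast_key_bar [([282.0, 186.0], 0.84)]
cast_nut [([246.0, 174.0], 0.67)]
[277.07038155 192.94535053]
```

View pics/w1.png

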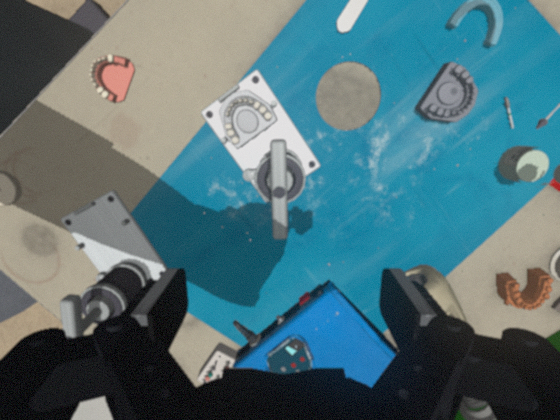

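```bash
python3 - <<'E'
from h import *
p=cv2.imread('pics/w1.png');cv2.imwrite('pics/w1z.png',cv2.resize(p[110:260,190:370],None,fx=4,fy=4,interpolation=3))
E
```

```text
(no output)
```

View pics/w1z.png

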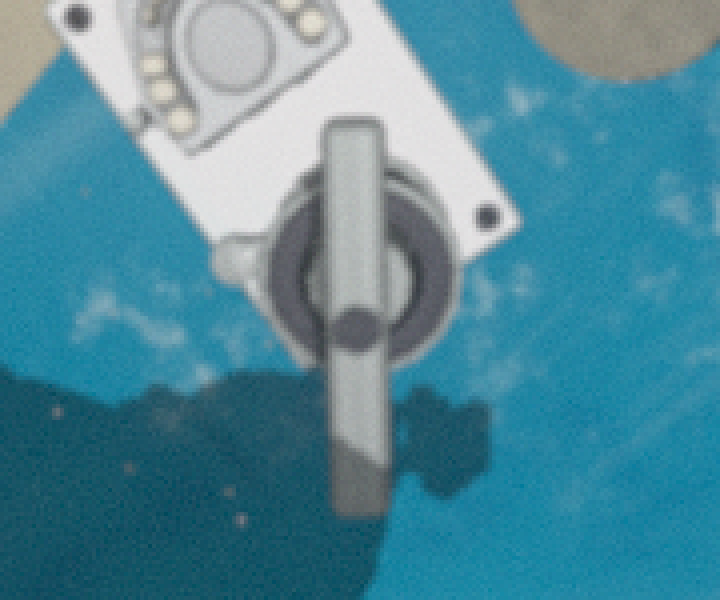

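```bash
python3 - <<'E'
from h import *
f=np.load('w1.npz');Tc,K=f['Tc'],f['K']
z=lambda a:(190+(a[0]-1.5)/4,110+(a[1]-1.5)/4)
def wz(a,h):
    o,d=wray(Tc,K,z(a)); return o+d*(h-o[2])/d[2]
a,b,c=[wz(q,159) for q in((355,120),(360,514),(357,330))];print(a,b,c,(a+b)/2,np.linalg.norm(a-b),np.degrees(np.arctan2(*(b-a)[1::-1])))
u=lambda z:(130+z[0]/2.6,150+z[1]/2.6)
s=lambda z:(150+z[0]/2.6,130+z[1]/2.6)
print(tri([ray('scene',s((240,258))),ray('top',u((198,198))),wray(Tc,K,z((357,330)))]))
print('rim',wz((364,270),98), [wz(q,98) for q in((272,270),(458,270))])
for h in(10,20): print('armtip',wz((218,262),h),onz('top',u((293,248)),h),onz('scene',s((328,396)),h))
# plate corners/edges
print([wz(q,8)[:2].round() for q in((520,220),(60,0))])
E
```

```text
[470.61229145 386.57868696 159.        ] [538.90661419 330.34423806 159.        ] [505.45662978 357.69761958 159.        ] [504.75945282 358.46146251 159.        ] 88.46709988465635 -39.468493051791825
(array([506.24547147, 356.69973824, 153.46911884]), [np.float64(0.9520261853770619), np.float64(1.123002365392769), np.float64(0.1746664326253596)])
rim [504.19810318 360.0469376   98.        ] [array([488.58529654, 341.41221506,  98.        ]), array([520.14733326, 379.08319957,  98.        ])]
armtip [482.58764883 313.99033902  10.        ] [485.66825638 311.07639971  10.        ] [481.08198408 316.26670581  10.        ]
armtip [482.04728963 316.025127    20.        ] [485.08791931 310.44884775  20.        ] [475.33278514 321.01268078  20.        ]
[array([536., 399.]), array([389., 331.])]
```

>>> {"name": "send_rows", "arguments": {"targets": [1.4,-0.09,-0.19,0,8.5,1.4,-0.09,-0.19,0,8.5,1.4,-0.09,-0.19,0,8.5,1.4,-0.09,-0.19,0,8.5,1.4,0,0,0,8.5,1.4,0,0,0,8.5,1.4,0,0,0,8.5,0,0,0,0,8.5,0,0,0,0,8.5]}}

```text
time: 5.57
tool_pos: [505.3, 352.5, 169.2]
eef_rot: [-1.693, 1.57, -2.393]
wrist_force: [-0.0, 0.1, -0.6]
gripper_width: 84.8
```

```bash
python3 - <<'E'
from h import *
T,Tc,K=wpose(); np.savez('w2.npz',T=T,Tc=Tc,K=K); p=snap('wrist','w2.png'); print(T.round(3))
for q in ([505.3,357.8,159],[470.6,386.6,159],[538.9,330.3,159]): print(wproj(Tc,K,q))
p=cv2.imread('pics/w2.png');cv2.imwrite('pics/w2z.png',cv2.resize(p[60:360,140:420],None,fx=2,fy=2,interpolation=3))
E
```

```text
[[-1.00000e-03  6.45000e-01  7.65000e-01  5.05335e+02]
 [-0.00000e+00  7.65000e-01 -6.45000e-01  3.52502e+02]
 [-1.00000e+00 -1.00000e-03 -0.00000e+00  1.69217e+02]
 [ 0.00000e+00  0.00000e+00  0.00000e+00  1.00000e+00]]
[289.11460291 233.36767709]
[288.77479069 158.40179537]
[289.86667195 297.00651076]
```

View pics/w2z.png

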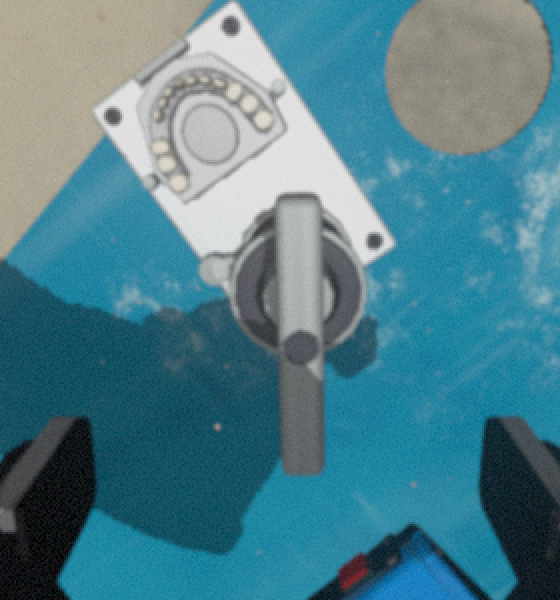

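>>> {"name": "send_rows", "arguments": {"targets": [0,0.22,-0.17,-0.6,8.5,0,0.22,-0.17,0,8.5,1.25,0,0,0,8.5,1.25,0,0,0,8.5,1.2,0,0,0,8.5,0,0,0,0,8.5,0,0,0,0,8.5]}}

```text
time: 6.2
tool_pos: [504.7, 358.7, 130.3]
eef_rot: [-2.025, 1.568, -2.714]
wrist_force: [-0.4, 0.2, 0.4]
gripper_width: 84.9
```

>>> {"name": "send_rows", "arguments": {"targets": [0,0,0,0,5,0,0,0,0,3,0,0,0,0,2,0,0,0,0,0.5,0,0,0,0,0.5,0,0,0,0,0.5,0,0,0,0,0.5,0,0,0,0,0.5,0,0,0,0,0.5], "force": 30}}

```text
time: 6.95
tool_pos: [505.8, 359.2, 132.0]
eef_rot: [-0.872, 1.571, -1.561]
wrist_force: [-0.8, -0.2, 0.2]
gripper_width: 4.8
```

```bash
python3 - <<'E'
from h import *
s=arm.state();print(s['wrist_force'].round(2),s['wrist_torque'].round(3),s['gripper_width'],s['tool_pos'],s['joint_positions'].round(3))
T,Tc,K=wpose();print(T.round(3)[:3,1]); snap('wrist','w3.png')
E
```

```text
[-0.84 -0.19  0.24] [ 0.031 -0.013 -0.01 ] 4.811311692631507 [505.77491066 359.19377809 132.04692311] [ 0.407  0.163  0.043  1.451 -0.     1.096]
[ 0.636  0.772 -0.   ]
```

View pics/w3.png

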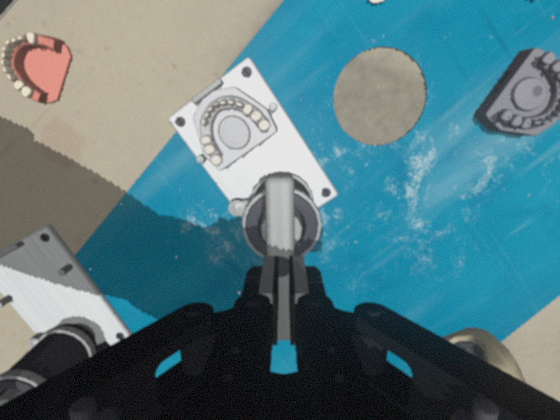

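```bash
python3 - <<'E'
from h import *
p=cv2.imread('pics/w3.png');cv2.imwrite('pics/w3z.png',cv2.resize(p[160:390,190:380],None,fx=3,fy=2.6,interpolation=3))
p=snap('scene','s3.png');q=p[:,:,::-1];cv2.imwrite('pics/s3z.png',cv2.resize(q[80:340,110:370],None,fx=2.3,fy=2.3,interpolation=3))
E
```

```text
(no output)
```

View pics/w3z.png

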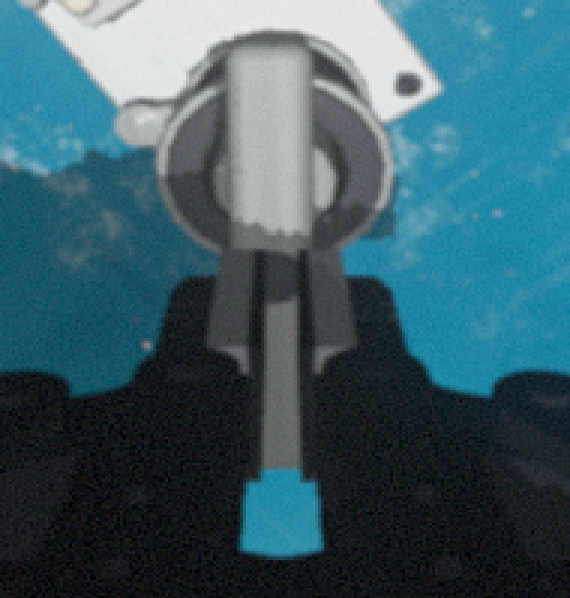

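View pics/s3z.png

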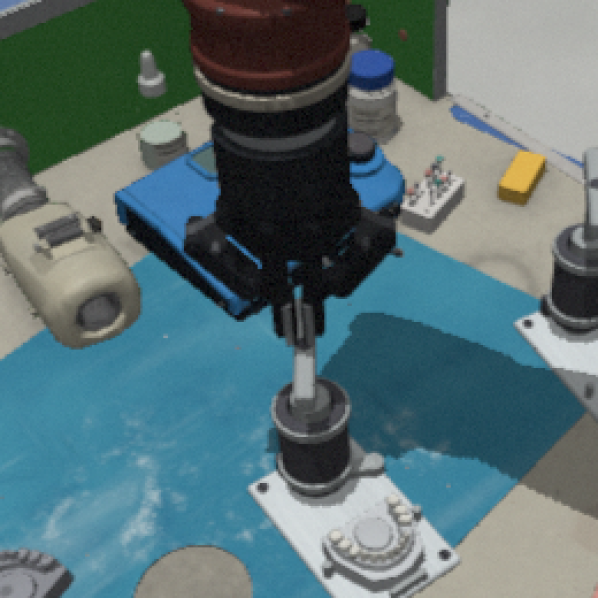

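>>> {"name": "send_rows", "arguments": {"targets": [0,0,0,0,0,0,0,0,0,0,0,0,0,0,0]}}

```text
time: 7.3
tool_pos: [505.8, 359.2, 132.1]
eef_rot: [-0.98, 1.571, -1.669]
wrist_force: [0.6, -0.3, -0.7]
gripper_width: 0.2
```

```bash
python3 - <<'E'
from h import *
s=arm.state();print(s['wrist_force'].round(2),s['wrist_torque'].round(3),s['gripper_width'],s['tool_pos'],s['joint_positions'].round(3))
snap('wrist','w4.png')
p=cv2.imread('pics/w4.png');cv2.imwrite('pics/w4z.png',cv2.resize(p[160:390,190:380],None,fx=3,fy=2.6,interpolation=3))
E
```

```text
[ 0.57 -0.34 -0.67] [ 0.019 -0.008 -0.031] 0.17620565155203555 [505.77345027 359.17910524 132.06282532] [ 0.407  0.163  0.043  1.451 -0.     1.096]
```

View pics/w4z.png

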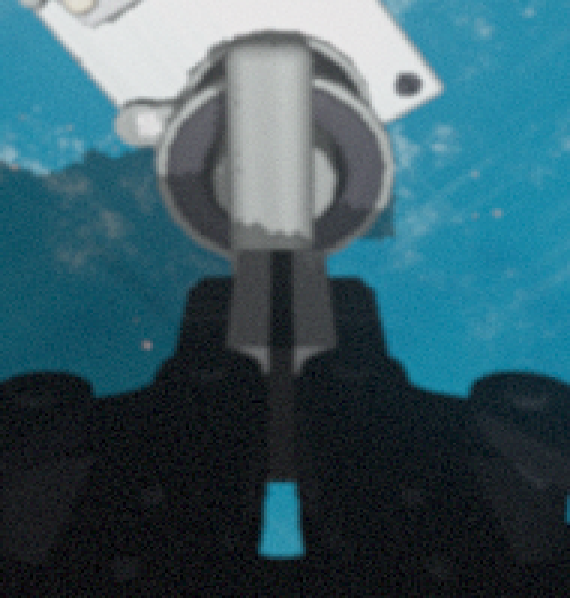

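```bash
python3 - <<'E'
from h import *
T,Tc,K=wpose();t=T[:3,3]
for h in (0,19,28,35,45): print(h,wproj(Tc,K,t+[0,0,h]),proj('scene',t+[0,0,h]),proj('top',t+[0,0,h]))
for n in ['scene']:
    q=snap(n,n+'4.png')[:,:,::-1];cv2.imwrite('pics/s4z.png',cv2.resize(q[170:310,190:320],None,fx=4.3,fy=4.3,interpolation=3))
E
```

```text
0 [282.41769542 245.0075536 ] [242.78722346 239.79747221] [205.79327193 227.25446064]
19 [282.30994531 258.66632272] [241.93599413 231.42476382] [204.12067927 226.07612003]
28 [282.25053031 266.19796991] [241.52213195 227.35400731] [203.30058503 225.49836408]
35 [282.19979999 272.62871753] [241.1953493  224.13976685] [202.64982513 225.03990408]
45 [282.11930869 282.83206838] [240.72090991 219.47317174] [201.69992176 224.37069768]
```

View pics/s4z.png

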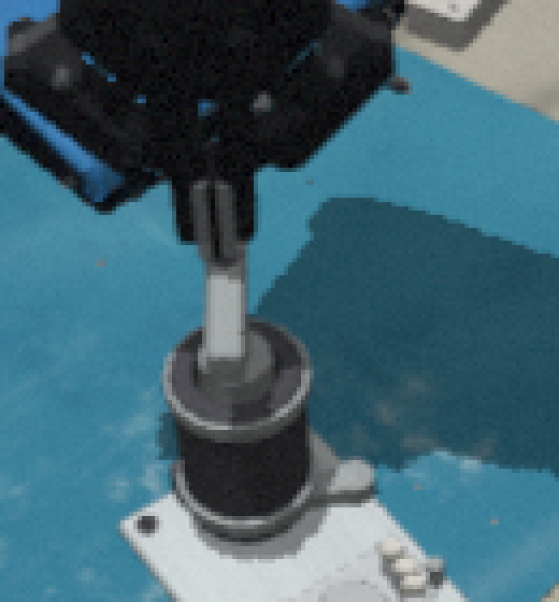

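```bash
python3 - <<'E'
from h import *
print(arm.grip_point_offset,[a for a in dir(arm) if a[0]!='_'])
T,Tc,K=wpose();t=T[:3,3];zt=T[:3,2]
for h in (0,10,20,25,30,35): print(h,wproj(Tc,K,t+[0,0,h]-11*zt),proj('scene',t+[0,0,h]-11*zt))
E
```

```text
-18.700000000000003 ['MotionError', 'grip_point_offset', 'state']
0 [282.37166366 226.99366   ] [242.65248567 245.22959974]
10 [282.31506071 232.98731383] [242.20243667 240.86621469]
20 [282.25200306 239.66445222] [241.74387552 236.42030121]
25 [282.21769857 243.29693508] [241.51132705 234.16566115]
30 [282.18131986 247.14905567] [241.2765584  231.88949555]
35 [282.14267295 251.24135556] [241.0395376  229.59149469]
```

>>> {"name": "send_rows", "arguments": {"targets": [0,0,0,0,4,0,0,0,0,4,0,0,0,0,4,0,0,0,0,4,0,0,0,0,4,0.6,0,0,0,4,0.6,0,0,0,4,0,0,0,0,4]}}

```text
time: 8.07
tool_pos: [505.0, 358.9, 118.1]
eef_rot: [-2.011, 1.568, -2.7]
wrist_force: [-0.4, 0.5, 0.0]
gripper_width: 39.8
```

```bash
python3 - <<'E'
from h import *
s=arm.state();print(s['wrist_force'].round(2),s['wrist_torque'].round(3),s['gripper_width'],s['tool_pos'])
q=snap('scene','scene5.png')[:,:,::-1];a=cv2.resize(q[170:310,190:320],None,fx=4,fy=4,interpolation=3)
p=snap('wrist','w5.png')[:,:,::-1];b=cv2.resize(p[190:330,230:335],None,fx=2.6,fy=4,interpolation=3)
cv2.imwrite('pics/c5.png',np.hstack([a,b]));print(a.shape,b.shape)
E
```

```text
[-0.41  0.54  0.02] [-0.037  0.031  0.024] 39.75769189103707 [504.98543542 358.85144813 118.10595615]
(560, 520, 3) (560, 273, 3)
```

View pics/c5.png

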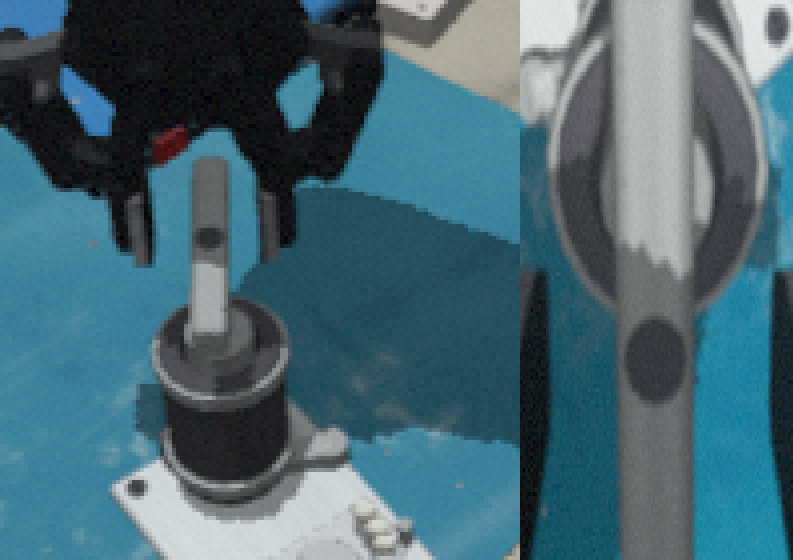

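>>> {"name": "send_rows", "arguments": {"targets": [0.6,0,0,0,4,0.6,0,0,0,4,0.6,0,0,0,4,0,0,0,0,4,0,0,0,0,4,0,0,0,0,2,0,0,0,0,1,0,0,0,0,0.6,0,0,0,0,0.6,0,0,0,0,0.6,0,0,0,0,0.6], "force": 30}}

```text
time: 9.08
tool_pos: [505.9, 359.2, 102.5]
eef_rot: [0.589, 1.57, -0.099]
wrist_force: [-1.6, -1.4, 3.8]
gripper_width: 13.4
```

```bash
python3 - <<'E'
from h import *
s=arm.state();print(s['wrist_force'].round(2),s['wrist_torque'].round(3),s['gripper_width'],s['tool_pos'])
q=snap('scene','scene6.png')[:,:,::-1];a=cv2.resize(q[170:310,190:320],None,fx=4,fy=4,interpolation=3)
p=snap('wrist','w6.png')[:,:,::-1];b=cv2.resize(p[190:330,230:335],None,fx=2.6,fy=4,interpolation=3)
cv2.imwrite('pics/c6.png',np.hstack([a,b]))
E
```

```text
[-1.64 -1.38  3.77] [-0.388  0.373  0.014] 13.39534002165464 [505.93176325 359.19192374 102.47489243]
```

View pics/c6.png

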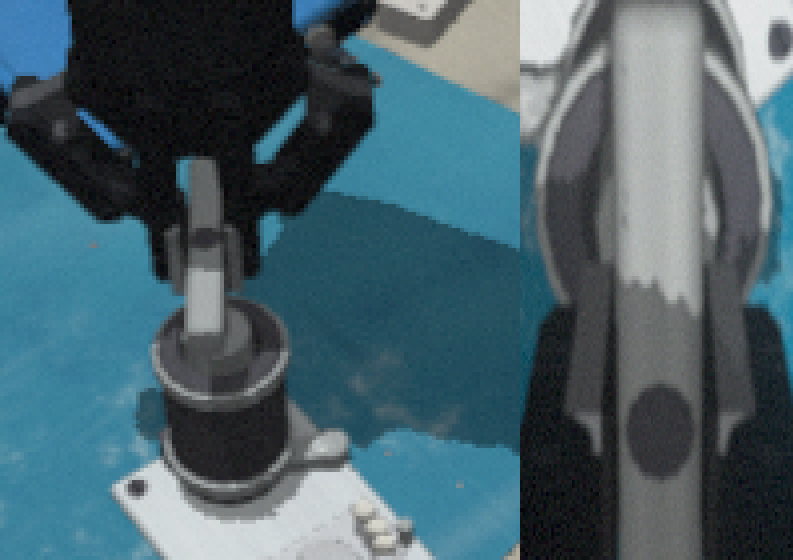

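>>> {"name": "send_rows", "arguments": {"targets": [0,0,0,4,0.6,0,0,0,4,0.6,0,0,0,4,0.6,0,0,0,4,0.6,0,0,0,4,0.6,0,0,0,0,0.6]}}

```text
time: 9.68
tool_pos: [506.0, 359.2, 102.5]
eef_rot: [0.948, 1.57, -0.093]
wrist_force: [-0.9, -1.5, 5.2]
gripper_width: 13.5
```

```bash
cat > st.py <<'E'
from h import *
s=arm.state();T=wpose()[0];print(s['time'],s['wrist_force'].round(2),s['wrist_torque'].round(3),s['gripper_width'].round(1),s['tool_pos'].round(1),'yang',np.degrees(np.arctan2(T[1,1],T[0,1])).round(2),s['joint_positions'].round(3))
E
python3 st.py
```

```text
Traceback (most recent call last):
  File "st.py", line 2, in <module>
    s=arm.state();T=wpose()[0];print(s['time'],s['wrist_force'].round(2),s['wrist_torque'].round(3),s['gripper_width'].round(1),s['tool_pos'].round(1),'yang',np.degrees(np.arctan2(T[1,1],T[0,1])).round(2),s['joint_positions'].round(3))
                                                                                                    ^^^^^^^^^^^^^^^^^^^^^^^^
AttributeError: 'float' object has no attribute 'round'
```

```bash
sed -i "s/s\['gripper_width'\].round(1)/round(s['gripper_width'],1)/" st.py; python3 st.py
```

```text
9.6833 [-0.88 -1.54  5.18] [-0.501  0.336 -0.081] 13.5 [506.  359.2 102.5] yang 30.36 [ 0.407  0.168 -0.005  1.397 -0.     1.448]
```

>>> {"name": "send_rows", "arguments": {"targets": [0,0,0,5,0.6,0,0,0,5,0.6,0,0,0,5,0.6,0,0,0,5,0.6,0,0,0,5,0.6,0,0,0,5,0.6,0,0,0,0,0.6]}}

```text
time: 10.27
tool_pos: [506.0, 359.1, 102.4]
eef_rot: [1.121, 1.57, -0.443]
wrist_force: [-0.6, -2.2, 5.5]
gripper_width: 13.6
```

```bash
python3 st.py; python3 - <<'E'
from h import *
q=snap('scene','scene7.png')[:,:,::-1];a=cv2.resize(q[170:350,190:350],None,fx=3,fy=3,interpolation=3)
p=snap('wrist','w7.png')[:,:,::-1];b=cv2.resize(p[100:370,200:360],None,fx=2,fy=2,interpolation=3)
cv2.imwrite('pics/c7.png',np.hstack([a,b]))
E
```

```text
10.2667 [-0.62 -2.16  5.51] [-0.663  0.279 -0.008] 13.6 [506.  359.1 102.4] yang 0.35 [ 4.070e-01  1.680e-01 -5.000e-03  1.397e+00 -1.000e-03  1.972e+00]
```

View pics/c7.png

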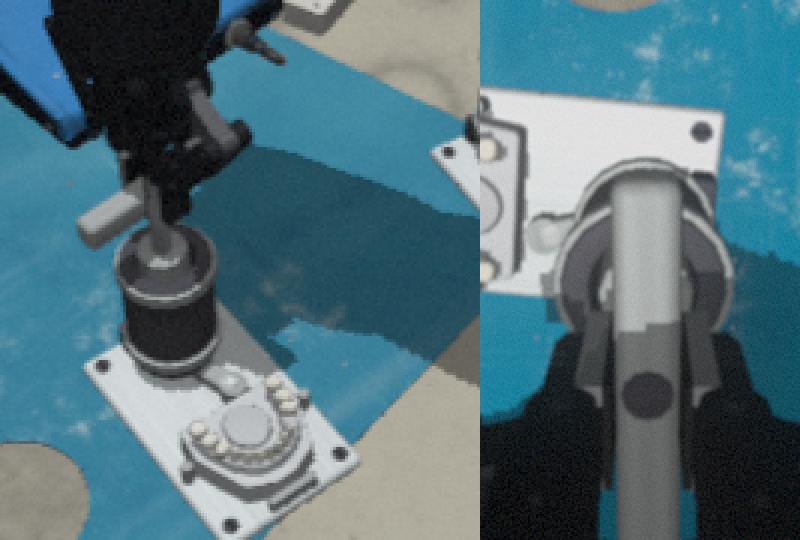

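>>> {"name": "send_rows", "arguments": {"targets": [0,0,0,4,0.6,0,0,0,4,0.6,0,0,0,4,0.6,0,0,0,0,0.6]}}

```text
time: 10.7
tool_pos: [506.1, 359.0, 102.5]
eef_rot: [1.278, 1.57, -0.495]
wrist_force: [-0.8, -2.8, 5.0]
gripper_width: 13.2
```

```bash
python3 st.py
```

```text
10.7 [-0.77 -2.8   4.98] [-0.672  0.37   0.002] 13.2 [506.1 359.  102.5] yang -11.58 [ 4.070e-01  1.680e-01 -5.000e-03  1.397e+00 -1.000e-03  2.180e+00]
```

>>> {"name": "send_rows", "arguments": {"targets": [0,0,0,3,0.6,0,0,0,3,0.6,0,0,0,0,0.6]}}

```text
time: 10.95
tool_pos: [506.1, 359.0, 102.4]
eef_rot: [1.324, 1.57, -0.552]
wrist_force: [-0.4, -2.3, 5.7]
gripper_width: 13.3
```

```bash
python3 st.py
```

```text
10.95 [-0.38 -2.3   5.66] [-0.798  0.269  0.139] 13.3 [506.1 359.  102.4] yang -17.51 [ 4.070e-01  1.680e-01 -5.000e-03  1.397e+00 -1.000e-03  2.283e+00]
```

>>> {"name": "send_rows", "arguments": {"targets": [0,0,0,2,0.6,0,0,0,2,0.6,0,0,0,0,0.6]}}

```text
time: 11.2
tool_pos: [506.1, 359.1, 102.4]
eef_rot: [1.509, 1.57, -0.436]
wrist_force: [-0.6, -2.7, 4.9]
gripper_width: 13.4
```

```bash
python3 st.py
```

```text
11.2 [-0.63 -2.74  4.87] [-0.714  0.172  0.489] 13.4 [506.1 359.1 102.4] yang -21.42 [ 4.070e-01  1.690e-01 -5.000e-03  1.397e+00 -1.000e-03  2.352e+00]
```

>>> {"name": "send_rows", "arguments": {"targets": [0,0,0,2,0.6,0,0,0,2,0.6,0,0,0,0,0.6]}}

```text
time: 11.45
tool_pos: [506.2, 359.1, 102.5]
eef_rot: [1.676, 1.57, -0.338]
wrist_force: [-0.8, -1.3, 4.8]
gripper_width: 13.3
```

```bash
python3 st.py;  python3 - <<'E'
from h import *
q=snap('scene','scene8.png')[:,:,::-1];a=cv2.resize(q[170:350,190:350],None,fx=3,fy=3,interpolation=3)
p=snap('wrist','w8.png')[:,:,::-1];b=cv2.resize(p[100:370,200:360],None,fx=2,fy=2,interpolation=3)
cv2.imwrite('pics/c8.png',np.hstack([a,b]))
E
```

```text
11.45 [-0.84 -1.28  4.79] [-0.711  0.111  0.625] 13.3 [506.2 359.1 102.5] yang -25.4 [ 4.070e-01  1.680e-01 -5.000e-03  1.397e+00 -1.000e-03  2.421e+00]
```

View pics/c8.png

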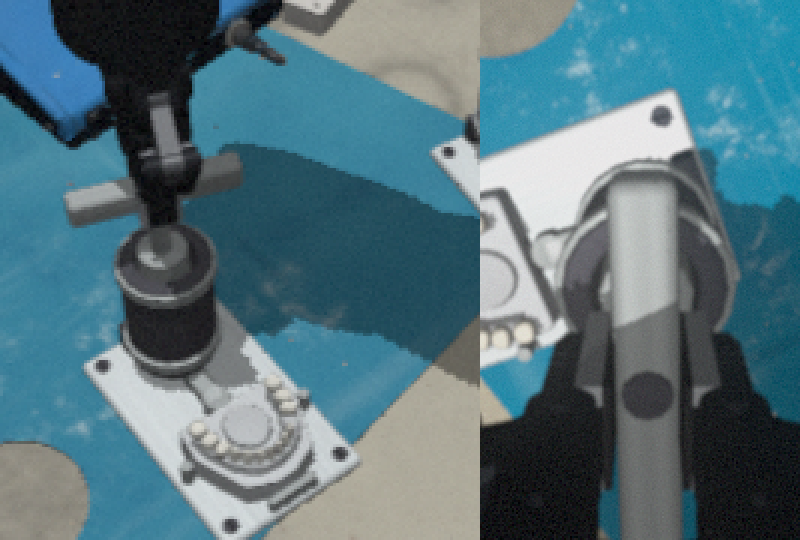

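>>> {"name": "send_rows", "arguments": {"targets": [0,0,0,-2,0.6,0,0,0,-1,0.6,0,0,0,0,2,0,0,0,0,3,0,0,0,0,4,0,0,0,0,4,0,0,0,0,4,0,0,0,0,4]}}

```text
time: 12.22
tool_pos: [505.7, 359.2, 101.9]
eef_rot: [-0.805, 1.571, -2.768]
wrist_force: [-0.2, 0.3, -0.7]
gripper_width: 40.1
```

```bash
python3 st.py
```

```text
12.2167 [-0.2   0.32 -0.68] [-0.015  0.002 -0.025] 40.1 [505.7 359.2 101.9] yang -22.46 [ 0.407  0.169 -0.005  1.397  0.     2.37 ]
```

>>> {"name": "send_rows", "arguments": {"targets": [-0.5,0,0,0,4,-0.5,0,0,0,4,-1,0,0,0,4,-1,0,0,0,4,-1.5,0,0,0,4,-2,0,0,0,4,-2,0,0,0,4,-2,0,0,0,4,-2,0,0,0,4,-2,0,0,0,4,0,0,0,0,4]}}

```text
time: 13.13
tool_pos: [507.3, 359.9, 253.1]
eef_rot: [2.352, 1.564, 0.389]
wrist_force: [-0.2, -0.1, 1.4]
gripper_width: 39.9
```

```bash
python3 st.py;  python3 - <<'E'
from h import *
T,Tc,K=wpose(); np.savez('w9.npz',T=T,Tc=Tc,K=K)
q=snap('scene','scene9.png')[:,:,::-1];a=cv2.resize(q[170:350,190:350],None,fx=3,fy=3,interpolation=3)
p=snap('wrist','w9.png')[:,:,::-1];b=cv2.resize(p[80:350,200:360],None,fx=2,fy=2,interpolation=3)
cv2.imwrite('pics/c9.png',np.hstack([a,b]))
E
```

```text
13.1333 [-0.21 -0.12  1.36] [0.015 0.004 0.029] 39.9 [507.3 359.9 253.1] yang -22.46 [ 0.407  0.185  0.287  1.666 -0.     2.37 ]
```

View pics/c9.png

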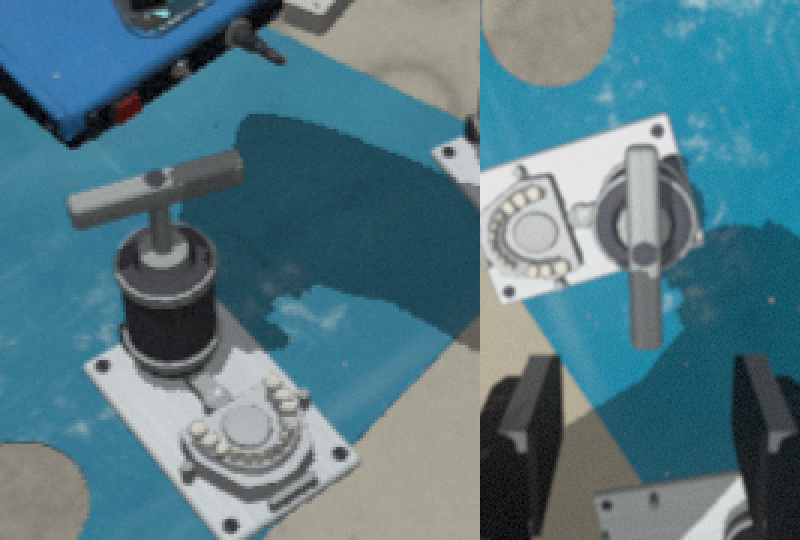

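```bash
python3 - <<'E'
from h import *
f=np.load('w9.npz');Tc,K=f['Tc'],f['K']
print('pred dot',wproj(Tc,K,[505.5,358,159]),'seen 282.5 206.5; scene pred',proj('scene',[506.2,356.7,153.5]))
print(tri([ray('scene',(241.7,229.3)),wray(Tc,K,(282.5,206.5))]))
p=cv2.imread('pics/w9.png');cv2.imwrite('pics/w9z.png',cv2.resize(p[130:245,195:320],None,fx=5,fy=5,interpolation=3))
q=snap('top','top9.png')[:,:,::-1];cv2.imwrite('pics/t9z.png',cv2.resize(q[150:330,130:430],None,fx=2.6,fy=2.6,interpolation=3))
E
```

```text
pred dot [281.26135464 207.62179029] seen 282.5 206.5; scene pred [242.95061833 229.34372623]
(array([506.60296502, 358.0081939 , 154.64289882]), [np.float64(0.5916755609817187), np.float64(0.5916755609818237)])
```

View pics/w9z.png

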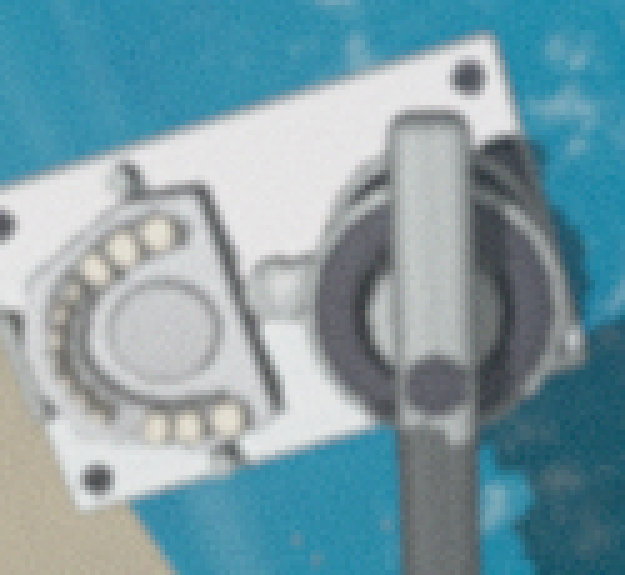

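View pics/t9z.png

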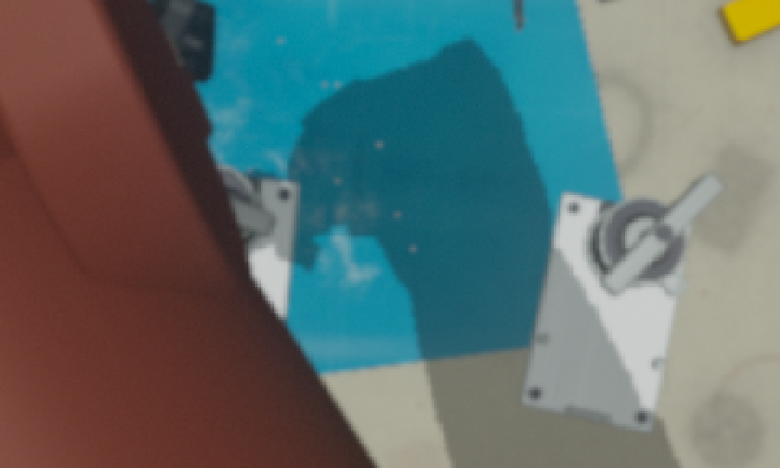

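```bash
python3 - <<'E'
from h import *
f=np.load('w9.npz');Tc,K=f['Tc'],f['K']
for a in((250,288),(256,288)):
  o,d=wray(Tc,K,(195+a[0]/5,130+a[1]/5));p=o+d*(12-o[2])/d[2];v=p[:2]-[505.5,358];print(p,np.hypot(*v),np.degrees(np.arctan2(v[1],v[0])))
E
```

```text
[456.8206436  363.95692185  12.        ] 49.042478097604416 173.02336734542413
[458.25430806 363.36005996  12.        ] 47.54877127038205 173.52742489524329
```

```bash
python3 -c "
from h import *
hand_in()
print(arm.state()['time'])"
```

```text
the job is handed in; nothing more can be done
the job is handed in; nothing more can be done
```

I turned the T-key on the cast clamp clockwise to its stop, released it, backed straight up and handed the job in at about 13.3 s. No verdict was reported.

**Last checks**
- **At the stop:** turning torque rose to 0.49 and then 0.63 N m at about 71–76° of turn, well above the 0.1 N m drag.
- **Cam:** the arm moved about 70.5° between pictures (roughly 1.23 rad, plus the small starting angle), and its tip now rests against the cast.
- **Key:** it stands upright in its tube at its original height and place, to within about 1–2 mm. The wrist force was near zero after release.
- **Empty clamp:** it was never touched and looks unchanged in the top view.

**What disagreed**
- **First grasp missed:** the jaws shut fully, and without contact, just above the bar at TCP height 132 mm. The fingertips showed roughly 30 mm higher than the reported TCP. I lowered about 30 mm more and gripped the bar at 13.4 mm.
- **Bar height:** the scene camera with the top or wrist view put the top of the bar at 153–155 mm, while the two wrist views fit 159 mm.
- **Bar direction:** the bar started nearer perpendicular than parallel to the cam arm, about 77° apart. This did not affect the turn.

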